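# Bird under the glass dome

## Task

Put the brown-backed bird on display: stand it upright in the middle of the cork disc on the round walnut base, then lower the glass dome over it, without touching the bird, until the dome's rim has dropped right down round the cork and stands level on the felt all the way round. The cork was glued on by eye and is not quite in the middle, so feel for the place with a light touch and never lean on the glass; leave the other goods where they are.

Things in the scene. Friction and masses are not known exactly. Their poses are not given: they have to be found in the camera images.
- bird_brown: the bird to show: small glazed china bird with a brown back, cream speckled belly and orange beak, 36 wide x 64 long x 45 high, about 50 g. Origin under its middle, on its underside; its x runs across the body (the 36 mm width, widest about 25 mm up), its y lengthwise, z up. It stands on the table.
- base: round dark walnut display base: plate 150 across, grey felt face 14 above the table, on soft rubber feet that give about 0.2 mm per N, 4 mm at most. Glued on it: a cork disc 102 across, 7 thick (top 21 up). Origin at the plate's centre, at table height; z up. The cork's centre lies 4 to 8 mm off the plate's centre, direction unknown and not measured: see or feel it.
- plate_top (a point): centre of the plate's felt face, 14 above the table, inside the cork (not the cork's centre). Resting on top of the cork, the dome's rim plane is 7 above this point; seated round the cork it is level with it.
- dome: clear glass dome, open below, standing on its rim: 112 outside and 105 inside diameter (1.5 mm play all round the cork), roof inside 68 up, glass 90 high, dark wooden knob on top. About 0.3 kg. Origin at the centre of the rim plane, z up. If its rim lies on an edge of the cork, the cork pushes up on that side: the dome must go towards that side to drop round it.
- knob (a point): middle of the dome's wooden knob, 108 above the rim plane, on the dome's axis: upright cylinder 26 in diameter, 96 to 121 above the rim; grasp it here from above.
- bird_blue: a second, blue-grey-backed china bird of the same size, standing on the table; leave it alone.
- tulip_pink: pink tulip-shaped cup, 86 x 86 x 101, origin under its middle; leave it alone.
- pinch_pot_1: pale blue-grey speckled pinch pot, 53 x 55 x 38, origin under its middle; leave it alone.
- egg_cup_b: pink egg cup, 50 x 51 x 31, origin under its middle; leave it alone.
Things that resemble listed ones, but are neither listed nor needed, are in the scene too. What is shaped like the bird_brown but turquoise or yellow is not meant.

How it is judged:
By the outcome, as a careful person would: the job done as asked, in the order asked, and still so for the second after the job is handed in, with the robot touching nothing.
It also fails if it takes over 61 s, if anything falls off the work surface, if the arm or the gripper's body presses on something with over 40 N, if the wrist force passes 120 N, or if a joint passes its speed limit or range.

## Robot

A 7-joint arm with a two-finger parallel gripper is mounted at the origin on a cart in front of the work surface, level with it; the furniture and walls round the work are solid. World frame = base frame: x ahead of the robot, y to its left, z up, the work surface at z = 0. Lengths are in m, angles in rad, forces in N, time in s.
With the tool pointing down it reaches from about 0.4 to 0.875 m from the base axis. Payload 19.3 kg.
Tool frame: the origin (TCP) lies at the very end of the fingers, on their centre line; the grasp point (between the pads) lies 19 mm behind it; z points along the fingers, y is the direction in which the jaws open and shut (so a half turn about z gives the same grasp; the last joint's range is limited). The gripper opens to 85 mm and grips with 20 to 120 N. Pads are 22 mm wide; open, the fingers measure 114 mm over their backs; the gripper's body (76 mm by 85 mm) begins 54 mm behind the grasp point. The pads swing forward as they close: fully open they stand 13 mm farther back than shut.
Start: joints at [-1.27, 0.521, -0.036, 1.599, 0.021, 1.021, -0.113], TCP at [0.226, 0.583, 0.231] pointing down, gripper open.
Joint ranges: [-2.91, 2.91], [-0.3, 2.13], [-1.5, 1.42], [0.17, 2.43], [-1.26, 4.41], [0.16, 1.93], [-2.52, 2.52]. Speed limits (rad/s): [1.89, 1.89, 2.39, 2.39, 3.01, 3.01, 3.01].

## Interface

Orientations are given as [roll, pitch, yaw] about the fixed x, y, z axes, in that order (R = Rz(yaw) Ry(pitch) Rx(roll)).
In Python, from workcell import bot, grab_frame, calibration, workorder gives the robot as it stands.
- The arm moves only by the tool move_arm, never from a script. Its arguments are lists of equal length, an entry for each row: "jaw": the closure in counts, from 0 (fully open) to 255 (shut); "dp": the shift along the tool's x, y, z in units of 800 mm (1.0 is 800 mm), a list of three; "rotation": the turn, a rotation vector about the tool's x, y, z in units of pi rad (1.0 is pi rad), a list of three. In form: {"jaw": [jaw, ...], "dp": [[dx, dy, dz], ...], "rotation": [[rx, ry, rz], ...]}. A call has 1 to 10 rows; each row shifts and turns the commanded pose from where the row before left it, along the tool's axes as they then stand; what a row does not reach is not made up. A row lasts 1/8 s, in which the tool goes at most 62.5 mm and 10.7 degrees, less where a joint would pass 70% of its speed; a pose out of reach is approached as far as the arm can. A call with a number of a shift or a turn outside -1 to 1 is refused whole. A call with a gripper value outside its range is refused whole. The fingers move at their own pace and stop on an object; "squeeze" is the grip in N (left out, the last holds). Time passes only in rows, so rows that do not move let the fingers close. It gives the time, the measured TCP pose, the force and the opening at its end, in the units of the state.
- bot.observe(): the state, without advancing time (a new reading comes with each control period).
- grab_frame(name): name is "scene" or "top" or "wrist"; returns the picture (384x512x3 uint8, blue, green, red); there is no depth.
- calibration(name): a dict with "camera_matrix" (3x3 intrinsics, pixels), "T" (4x4, takes a point from camera to world coordinates). Camera axes: x right, y down, z forward; pixel columns grow to the right and rows downward; lengths in m; the calibration is good to about 2 mm. The wrist camera is an equidistant fisheye: a pixel r from the principal point sees the ray r / f radians off the axis. A picture is of the moment at which its call begins: read the wrist's pose just before it. calibration takes no time and is no camera call; for the wrist camera it gives the pose at the moment of the call.
- workorder.job_done(): hands the job in, once; it reports no verdict.
The state is a dict: "clock": time; "qpos": joint angles; "qd": joint speeds; "joint_efforts": joint torques, N m; "position": TCP position; "tool_rot": TCP orientation; "force": force on the tool from outside, world axes, zero at the start; "moment": the same for the moment, N m; "grip_width": finger opening in m.
Only numpy, scipy, OpenCV 4.12 (cv2) and the standard library are available. Lean on these libraries where they do the work, as an engineer would, in place of code of your own. Each camera call takes 0.05 s, during which the arm holds its last target. There are 200 camera calls.

## Working session

There is one attempt and no reset: what is moved stays moved. The work goes in short steps, Python scripts to look and compute and a tool call to move; the robot and the scene stay as the last step left them, time stands still between calls to the robot, and variables do not carry over. Pictures are saved under pics/ and viewed, about 8 in all and at most 12, crops included, and the job is handed in when it is done.

Besides the shell and the picture viewer there is one more tool, called after "Request:" by a JSON object that holds its "op" and its "data". move_arm: Moves the arm, as the interface text tells. Shifts and turns lie within -1 to 1; 1 stands for 800 mm of shift or pi rad of turn. Its arguments: {"type":"object","properties":{"jaw":{"type":"array","items":{"type":"number"}},"dp":{"type":"array","items":{"type":"array","items":{"type":"number","minimum":-1,"maximum":1}}},"rotation":{"type":"array","items":{"type":"array","items":{"type":"number","minimum":-1,"maximum":1}}},"squeeze":{"type":"number"}},"required":["jaw","dp","rotation"]}

```bash
mkdir -p pics; ls; cat > h.py <<'E'
import numpy as np, cv2
from workcell import bot, grab_frame, calibration, workorder
def ray(c,u,v):
    K=c['camera_matrix'];T=np.array(c['T']);K=np.array(K)
    d=np.array([(u-K[0,2])/K[0,0],(v-K[1,2])/K[1,1],1.]);return T[:3,3],T[:3,:3]@d
def wray(c,u,v):
    K=np.array(c['camera_matrix']);T=np.array(c['T'])
    a=np.array([(u-K[0,2])/K[0,0],(v-K[1,2])/K[1,1]]);r=np.hypot(*a)
    d=np.array([*(a/max(r,1e-9)*np.sin(r)),np.cos(r)]);return T[:3,3],T[:3,:3]@d
def onz(c,u,v,z,f=ray):
    o,d=f(c,u,v);return (o+d*(z-o[2])/d[2])[:2]
def proj(c,p):
    K=np.array(c['camera_matrix']);T=np.linalg.inv(np.array(c['T']));q=T[:3,:3]@np.array(p)+T[:3,3];return (K@(q/q[2]))[:2]
E
python3 - <<'E'
from h import *
s=bot.observe();print({k:np.round(v,3).tolist() for k,v in s.items()})
a=grab_frame('scene');b=grab_frame('top')
cv2.imwrite('pics/scene.png',a);cv2.imwrite('pics/top.png',b)
for n in('scene','top','wrist'):
    c=calibration(n);print(n,np.round(c['camera_matrix'],1).tolist(),np.round(c['T'],3).tolist())
E
```

```text
pics
{'clock': 0.0, 'qpos': [-1.27, 0.522, -0.036, 1.6, 0.021, 1.021, -0.113], 'qd': [-0.001, 0.0, -0.001, 0.001, 0.001, 0.001, 0.0], 'joint_efforts': [-0.002, -92.71, 1.979, -36.993, 0.018, 0.008, 0.0], 'position': [0.226, 0.582, 0.231], 'tool_rot': [-3.14, 0.0, 2.771], 'force': [0.173, 0.681, -0.243], 'moment': [0.034, -0.041, 0.022], 'grip_width': 0.085}
scene [[386.4, 0.0, 247.5], [0.0, 386.4, 192.2], [0.0, 0.0, 1.0]] [[0.712, -0.42, 0.563, -0.116], [-0.703, -0.433, 0.565, -0.712], [0.007, -0.797, -0.604, 0.824], [0.0, 0.0, 0.0, 1.0]]
top [[426.3, 0.0, 264.4], [0.0, 426.3, 188.5], [0.0, 0.0, 1.0]] [[-0.13, -0.97, 0.208, 0.34], [-0.992, 0.126, -0.031, 0.008], [0.004, -0.21, -0.978, 1.269], [0.0, 0.0, 0.0, 1.0]]
wrist [[297.3, 0.0, 252.5], [0.0, 297.3, 192.6], [0.0, 0.0, 1.0]] [[0.363, 0.896, 0.257, 0.162], [0.932, -0.349, -0.101, 0.608], [-0.001, 0.276, -0.961, 0.374], [0.0, 0.0, 0.0, 1.0]]
```

View pics/scene.png

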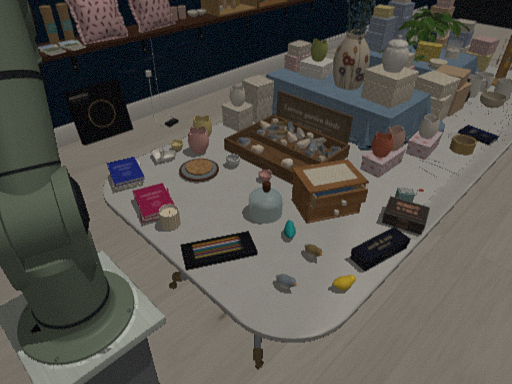

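View pics/top.png

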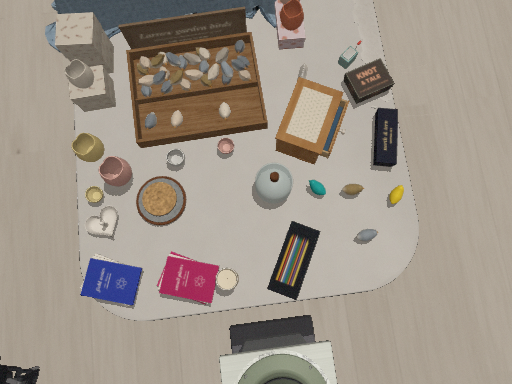

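Candidates: brown bird at top (352,189) / scene (314,250); turquoise (317,187), yellow (397,195), blue (367,235), plus loose birds in the tray (too small or in a box). The one at (352,189) fits: brown, standing on the table. Enlarged crop plus base measurement next.

```bash
python3 - <<'E'
from h import *
a=cv2.imread('pics/scene.png');b=cv2.imread('pics/top.png');c=calibration('top');s=calibration('scene')
for n,(u,v),z in (('bird',(352,189),.022),('base',(161,200),.014),('dome',(274,182),.04),('knob',(274,177),.108),('blue',(367,235),.022),('turq',(317,187),.022)):
    print(n,onz(c,u,v,z))
print('scene bird',onz(s,314,250,.022),'knob',onz(s,266,187,.108),'base',onz(s,199,169,.014))
R=lambda i,x,y,w,h,k:cv2.resize(i[y:y+h,x:x+w],None,fx=k,fy=k,interpolation=cv2.INTER_CUBIC)
w=np.hstack([R(b,320,165,64,48,6),R(b,129,176,64,48,6)])
w2=np.hstack([R(a,282,226,64,48,6),R(a,167,145,64,48,6)])
cv2.imwrite('pics/c1.png',np.vstack([w,w2]))
E
```

```text
bird [ 0.5699329 -0.2924192]
base [0.61196131 0.27852296]
dome [ 0.61728835 -0.06264318]
knob [ 0.61619991 -0.06069375]
blue [ 0.42851798 -0.31221912]
turq [ 0.58950888 -0.18938595]
scene bird [ 0.57575345 -0.2913669 ] knob [ 0.61226429 -0.06367928] base [0.61004425 0.27564274]
```

View pics/c1.png

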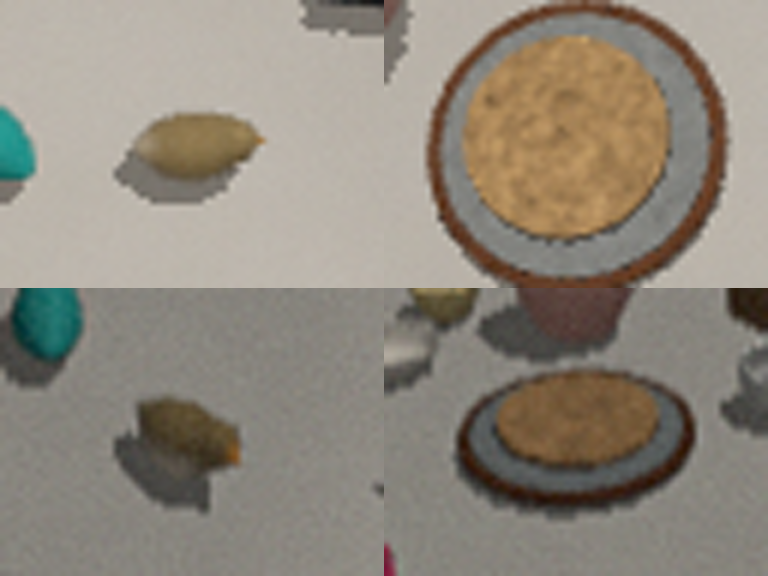

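The crop shows the brown-backed bird with orange beak (beak at top ≈(363,188), pointing to −y) and the cork offset up-left on the felt. Measuring these by masks.

```bash
cat >> h.py <<'E'
def mask(img,box,lo,hi):
    x,y,w,h=box;m=np.zeros(img.shape[:2],np.uint8)
    m[y:y+h,x:x+w]=cv2.inRange(cv2.cvtColor(img[y:y+h,x:x+w],cv2.COLOR_BGR2HSV),lo,hi)
    n,l,st,ce=cv2.connectedComponentsWithStats(m);i=1+np.argmax(st[1:,4]);return (l==i).astype(np.uint8)
def cont(m): return max(cv2.findContours(m,0,cv2.CHAIN_APPROX_NONE)[0],key=len)[:,0,:].astype(float)
def circ(P):
    A=np.c_[2*P,np.ones(len(P))];s=np.linalg.lstsq(A,(P**2).sum(1),rcond=None)[0];return s[:2],np.sqrt(s[2]+s[:2]@s[:2])
E
python3 - <<'E'
from h import *
for n,bb,kb in(('top',(320,165,64,48),(129,176,64,48)),('scene',(282,226,64,48),(167,145,64,48))):
    c=calibration(n);I=cv2.imread(f'pics/{n}.png')
    m=mask(I,kb,(8,80,80),(25,255,255));P=cont(m)
    print(n,'cork',*circ(np.array([onz(c,u,v,.021) for u,v in P])),m.sum())
    # felt: greyish; outer plate = not table
    f=mask(I,kb,(0,75,20),(12,255,160))
    h=cv2.convexHull(cont(f).astype(np.int32))[:,0]
    print('plate',*circ(np.array([onz(c,u,v,.012) for u,v in h.astype(float)])),f.sum())
    b=mask(I,bb,(8,60,20),(30,255,255));y,x=np.nonzero(b);Q=np.array([onz(c,u,v,.025) for u,v in zip(x,y)])
    w,V=np.linalg.eigh(np.cov(Q.T));print('bird',Q.mean(0),(Q.min(0)+Q.max(0))/2,'axis',V[:,1],np.ptp(Q@V,axis=0),b.sum())
    k=mask(I,(255,165,40,35),(0,60,0),(15,255,110));y,x=np.nonzero(k);print('knob',x.mean(),y.mean(),onz(c,x.mean(),y.mean(),.110),k.sum())
E
```

```text
top cork [0.6162479  0.28253495] 0.04964535469848099 906
plate [0.6126726  0.27962414] 0.07400991529523751 301
bird [ 0.57000835 -0.29326513] [ 0.56961263 -0.29468096] axis [-0.00929027  0.99995684] [0.03213438 0.06034029] 169
knob 273.9583333333333 176.36111111111111 [ 0.61756219 -0.060708  ] 72
scene cork [0.61731358 0.28388598] 0.04950120469705455 326
plate [0.7105457  0.40243105] 0.03932064979818145 108
bird [ 0.57165522 -0.29125847] [ 0.57069416 -0.2915543 ] axis [-0.07822255  0.99693592] [0.03826619 0.05426689] 140
knob 277.2354368932039 175.80825242718447 [ 0.68117087 -0.04893359] 412
```

Request:
{"op": "move_arm", "data": {"jaw": [0,0,0,0,0,0,0], "dp": [[0,0,0],[0,0,0],[0,0,0],[0,0,0],[0,0,0],[0,0,0],[0,0,0]], "rotation": [[0,0,0.0546],[0,0,0.0546],[0,0,0.0546],[0,0,0.0546],[0,0,0.0546],[0,0,0.0546],[0,0,0.0546]], "squeeze": 25}}

```text
clock: 0.98
position: [0.2264, 0.5823, 0.231]
tool_rot: [-3.141, 0.001, 1.564]
force: [-0.1, 0.6, 0.8]
grip_width: 0.0855
```

Request:
{"op": "move_arm", "data": {"jaw": [0,0,0,0,0,0,0,0,0,0], "dp": [[-0.054,0.0405,0],[-0.054,0.0405,0],[-0.054,0.0405,0],[-0.054,0.0405,0],[-0.054,0.0405,0],[-0.054,0.0405,0],[-0.054,0.0405,0],[-0.054,0.0405,0],[-0.054,0.0405,0],[-0.054,0.0405,0]], "rotation": [[0,0,0],[0,0,0],[0,0,0],[0,0,0],[0,0,0],[0,0,0],[0,0,0],[0,0,0],[0,0,0],[0,0,0]]}}

```text
clock: 2.22
position: [0.5509, 0.1488, 0.2312]
tool_rot: [-3.141, 0.0, 1.57]
force: [0.1, -0.2, -0.2]
grip_width: 0.0856
```

Request:
{"op": "move_arm", "data": {"jaw": [0,0,0,0,0,0,0,0,0], "dp": [[-0.0692,0.003,0],[-0.0692,0.003,0],[-0.0692,0.003,0],[-0.0692,0.003,0],[-0.0692,0.003,0],[-0.0692,0.003,0],[-0.0692,0.003,0],[-0.0692,0.003,0],[0,0,0]], "rotation": [[0,0,0],[0,0,0],[0,0,0],[0,0,0],[0,0,0],[0,0,0],[0,0,0],[0,0,0],[0,0,0]]}}

```text
clock: 3.35
position: [0.5675, -0.2974, 0.2308]
tool_rot: [-3.14, 0.002, 1.564]
force: [-0.8, 1.1, -0.5]
grip_width: 0.0853
```

```bash
python3 - <<'E'
from h import *
s=bot.observe();print(s['position'],s['tool_rot'],s['clock'],s['force'])
c=calibration('wrist');I=grab_frame('wrist')
T=np.linalg.inv(np.array(c['T']));q=T[:3,:3]@np.array([.570,-.293,.025])+T[:3,3];th=np.arctan2(np.hypot(q[0],q[1]),q[2]);K=np.array(c['camera_matrix'])
u=K[:2,2]+297.3*th*q[:2]/np.hypot(*q[:2]);print('pred px',u);x,y=int(u[0])-70,max(0,int(u[1])-60)
cv2.imwrite('pics/w1.png',I)
b=mask(I,(x,y,140,120),(8,60,20),(30,255,255));yy,xx=np.nonzero(b)
Q=np.array([onz(c,a,d,.025,wray) for a,d in zip(xx,yy)]);w,V=np.linalg.eigh(np.cov(Q.T))
print(Q.mean(0),(Q.min(0)+Q.max(0))/2,V[:,1],np.ptp(Q@V,axis=0),b.sum(),xx.min(),xx.max(),yy.min(),yy.max())
E
```

```text
[ 0.56747821 -0.29736277  0.23083539] [-3.14047164e+00  1.89724321e-03  1.56432076e+00] 3.35 [-0.82154728  1.09279359 -0.48773393]
pred px [254.23195129 164.65464947]
[ 0.57234888 -0.29119609] [ 0.57268853 -0.29328178] [0.06352285 0.99798038] [0.03261994 0.05974359] 1006 243 270 140 189
```

View pics/w1.png

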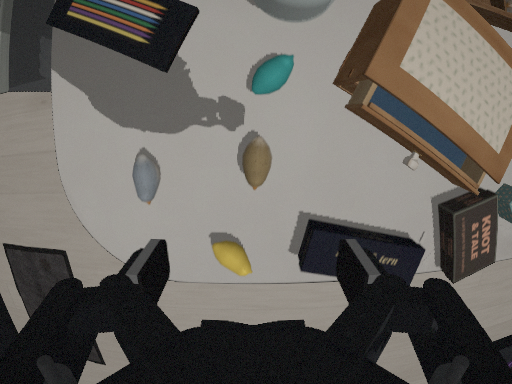

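Wrist view confirms the brown bird at (256,162), beak (253,187), between blue (145,178), turquoise (272,74) and yellow (232,258). Descending onto it.

Request:
{"op": "move_arm", "data": {"jaw": [0,0,0,0,0,0,0,0], "dp": [[0.005,0.004,0.05],[0,0,0.06],[0,0,0.06],[0,0,0.03],[0,0,0.025],[0,0,0.01],[0,0,0],[0,0,0]], "rotation": [[0,0,0],[0,0,0],[0,0,0],[0,0,0],[0,0,0],[0,0,0],[0,0,0],[0,0,0]]}}

```text
clock: 4.4
position: [0.5728, -0.2888, 0.0443]
tool_rot: [3.14, 0.001, 1.57]
force: [0.1, -0.3, -0.5]
grip_width: 0.0852
```

```bash
python3 - <<'E'
from h import *
s=bot.observe();print(s['position'],s['tool_rot'],s['clock'],s['force'])
cv2.imwrite('pics/w2.png',grab_frame('wrist'))
E
```

```text
[ 0.57276473 -0.28883753  0.04427518] [3.14030128e+00 5.09213629e-04 1.57001943e+00] 4.4 [ 0.11675215 -0.25491611 -0.52767935]
```

View pics/w2.png

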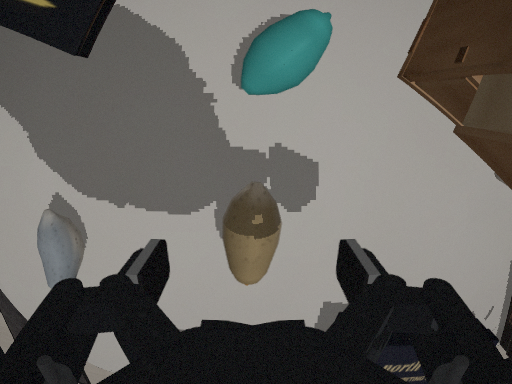

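Bird (222–281, 182–285) sits between the open fingers. Checking its centre relative to the TCP.

```bash
python3 - <<'E'
from h import *
s=bot.observe();print(s['position'],s['tool_rot'])
c=calibration('wrist');I=cv2.imread('pics/w2.png')
b=cv2.morphologyEx(mask(I,(210,170,85,125),(8,60,30),(30,255,255)),3,np.ones((9,9),np.uint8));P=cont(b)
Q=np.array([onz(c,*p,.025,wray) for p in P]);r=cv2.minAreaRect(Q.astype(np.float32)*1000);print(r,Q.min(0),Q.max(0))
for p in((255,182),(249,285),(223,236),(281,236)):print(p,onz(c,*p,.025,wray))
E
```

```text
[ 0.57271397 -0.28881975  0.04425232] [3.14031839e+00 4.74031387e-04 1.57002179e+00]
((572.4597778320312, -295.3836364746094), (64.44266510009766, 33.72880554199219), 87.90899658203125) [ 0.55567161 -0.32750514] [ 0.5896828  -0.26314325]
(255, 182) [ 0.57484791 -0.25906172]
(249, 285) [ 0.57108061 -0.32750162]
(223, 236) [ 0.55569679 -0.29232587]
(281, 236) [ 0.59049341 -0.29239108]
```

Request:
{"op": "move_arm", "data": {"jaw": [0,0,0,0,255,255,255,255,255,255], "dp": [[-0.006,0,0.015],[0,0,0.015],[0,0,0.015],[0,0,0],[0,0,0],[0,0,0],[0,0,0],[0,0,0],[0,0,0],[0,0,0]], "rotation": [[0,0,0],[0,0,0],[0,0,0],[0,0,0],[0,0,0],[0,0,0],[0,0,0],[0,0,0],[0,0,0],[0,0,0]], "squeeze": 25}}

```text
clock: 5.7
position: [0.5723, -0.2936, 0.0079]
tool_rot: [3.141, 0.0, 1.57]
force: [-2.0, 0.3, 5.7]
grip_width: 0.0342
```

Request:
{"op": "move_arm", "data": {"jaw": [255,255,255,255,255,255,255], "dp": [[0,0,-0.005],[0,0,-0.015],[0,0,-0.04],[0,0,-0.06],[0,0,-0.06],[0,0,-0.045],[0,0,0]], "rotation": [[0,0,0],[0,0,0],[0,0,0],[0,0,0],[0,0,0],[0,0,0],[0,0,0]]}}

```text
clock: 6.58
position: [0.5733, -0.2941, 0.191]
tool_rot: [3.137, 0.002, 1.57]
force: [-0.2, -0.4, -2.1]
grip_width: 0.0338
```

```bash
python3 - <<'E'
from h import *
s=bot.observe();print(s['position'],s['tool_rot'],s['clock'],s['force'],s['grip_width'])
cv2.imwrite('pics/w3.png',grab_frame('wrist')[150:384,100:430])
E
```

```text
[ 0.57333901 -0.29410535  0.19095055] [3.13676588e+00 1.82396779e-03 1.56993245e+00] 6.575 [-0.19286782 -0.36292118 -2.13707448] 0.033776915944747146
```

View pics/w3.png

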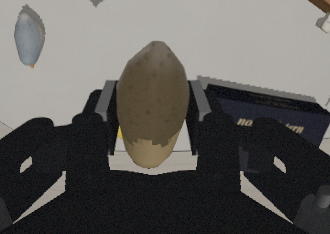

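Bird is held firmly and upright between the pads. Carrying it over the cork.

Request:
{"op": "move_arm", "data": {"jaw": [255,255,255,255,255,255,255,255,255,255], "dp": [[0.05,0.0054,0],[0.075,0.0054,0],[0.075,0.0054,0],[0.075,0.0054,0],[0.075,0.0054,0],[0.075,0.0054,0],[0.075,0.0054,0],[0.075,0.0054,0],[0.075,0.0054,0],[0.0712,0.0058,0]], "rotation": [[0,0,0],[0,0,0],[0,0,0],[0,0,0],[0,0,0],[0,0,0],[0,0,0],[0,0,0],[0,0,0],[0,0,0]]}}

```text
clock: 7.88
position: [0.6155, 0.2855, 0.1864]
tool_rot: [-3.14, 0.001, 1.57]
force: [-0.2, -0.3, -1.2]
grip_width: 0.0343
```

Request:
{"op": "move_arm", "data": {"jaw": [255,255,255,255,255], "dp": [[0,0,0.05],[0,0,0.05],[0,0,0.03],[0,0,0.02],[0,0,0]], "rotation": [[0,0,0],[0,0,0],[0,0,0],[0,0,0],[0,0,0]]}}

```text
clock: 8.5
position: [0.6156, 0.2831, 0.0662]
tool_rot: [-3.14, 0.001, 1.57]
force: [0.4, -0.5, -0.5]
grip_width: 0.0343
```

```bash
python3 - <<'E'
from h import *
s=bot.observe();print(s['position'],s['tool_rot'],s['clock'],s['force'],s['grip_width'])
c=calibration('wrist');I=grab_frame('wrist');cv2.imwrite('pics/w4.png',I)
m=mask(I,(60,40,400,230),(8,70,90),(25,255,255));P=cont(m);Q=np.array([onz(c,*p,.021,wray) for p in P])
# robust: keep the far arc only
for _ in range(15):
    ce,r=circ(Q);d=np.abs(np.hypot(*(Q-ce).T)-r);k=d<max(.002,np.percentile(d,85));
    if k.all():break
    Q=Q[k]
print('cork',ce,r,len(P),len(Q),P.min(0),P.max(0))
E
```

```text
[0.61561096 0.28310098 0.06619213] [-3.13991459e+00  1.04838961e-03  1.56993926e+00] 8.5 [ 0.41585411 -0.52382986 -0.53874573] 0.03434770317053104
cork [0.61942084 0.28628946] 0.05040322352565524 445 263 [183. 135.] [331. 247.]
```

View pics/w4.png

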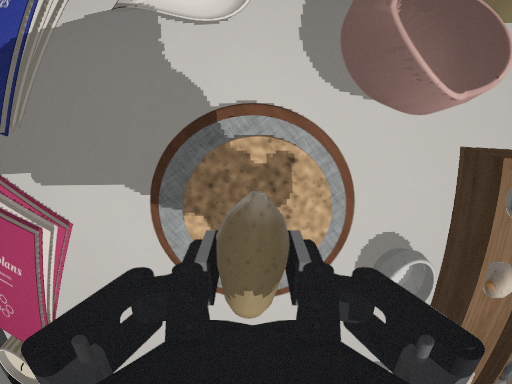

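Cork seen at (185–331, 135–247), bird level above it; blending estimates gives cork centre ≈(0.618, 0.2845). Lowering.

Request:
{"op": "move_arm", "data": {"jaw": [255,255,255,255,255], "dp": [[0.002,0.003,0.02],[0,0,0.014],[0,0,0.008],[0,0,0],[0,0,0]], "rotation": [[0,0,0],[0,0,0],[0,0,0],[0,0,0],[0,0,0]]}}

```text
clock: 9.18
position: [0.6188, 0.2851, 0.034]
tool_rot: [3.141, -0.0, 1.57]
force: [-0.1, 0.1, -0.1]
grip_width: 0.0344
```

Request:
{"op": "move_arm", "data": {"jaw": [255,255,255], "dp": [[0,0,0.0015],[0,0,0.001],[0,0,0]], "rotation": [[0,0,0],[0,0,0],[0,0,0]]}}

```text
clock: 9.55
position: [0.6186, 0.2851, 0.0317]
tool_rot: [3.142, -0.0, 1.57]
force: [-0.3, -1.0, -0.4]
grip_width: 0.0341
```

Request:
{"op": "move_arm", "data": {"jaw": [255,255], "dp": [[0,0,0.0015],[0,0,0]], "rotation": [[0,0,0],[0,0,0]]}}

```text
clock: 9.8
position: [0.6185, 0.2851, 0.0304]
tool_rot: [-3.141, 0.0, 1.57]
force: [-0.2, 0.1, -0.5]
grip_width: 0.0343
```

Request:
{"op": "move_arm", "data": {"jaw": [255,255], "dp": [[0,0,0.0013],[0,0,0]], "rotation": [[0,0,0],[0,0,0]]}}

```text
clock: 10.05
position: [0.6185, 0.2851, 0.0294]
tool_rot: [-3.141, 0.0, 1.57]
force: [-0.0, -0.9, -1.3]
grip_width: 0.0342
```

Request:
{"op": "move_arm", "data": {"jaw": [255,255], "dp": [[0,0,0.0008],[0,0,0]], "rotation": [[0,0,0],[0,0,0]]}}

```text
clock: 10.3
position: [0.6186, 0.2851, 0.0289]
tool_rot: [3.142, -0.0, 1.57]
force: [-1.2, -0.1, 0.4]
grip_width: 0.0341
```

Request:
{"op": "move_arm", "data": {"jaw": [255,255], "dp": [[0,0,0.0008],[0,0,0]], "rotation": [[0,0,0],[0,0,0]]}}

```text
clock: 10.55
position: [0.6187, 0.2851, 0.0283]
tool_rot: [3.141, -0.0, 1.57]
force: [-0.8, 0.3, 3.3]
grip_width: 0.0346
```

Request:
{"op": "move_arm", "data": {"jaw": [255,255], "dp": [[0,0,0.0008],[0,0,0]], "rotation": [[0,0,0],[0,0,0]]}}

```text
clock: 10.8
position: [0.6186, 0.2852, 0.0277]
tool_rot: [3.141, -0.0, 1.57]
force: [-2.9, -0.1, 5.8]
grip_width: 0.0343
```

Request:
{"op": "move_arm", "data": {"jaw": [255,130,110,80,80,80], "dp": [[0,0,-0.0012],[0,0,0],[0,0,0],[0,0,0],[0,0,0],[0,0,0]], "rotation": [[0,0,0],[0,0,0],[0,0,0],[0,0,0],[0,0,0],[0,0,0]]}}

```text
clock: 11.55
position: [0.6186, 0.2851, 0.0285]
tool_rot: [-3.142, 0.0, 1.57]
force: [0.4, 0.5, -0.1]
grip_width: 0.0588
```

Request:
{"op": "move_arm", "data": {"jaw": [80,80,80,80,80,80], "dp": [[0,0,-0.01],[0,0,-0.03],[0,0,-0.06],[0,0,-0.06],[0,0,-0.06],[0,0,0]], "rotation": [[0,0,0],[0,0,0],[0,0,0],[0,0,0],[0,0,0],[0,0,0]]}}

```text
clock: 12.3
position: [0.6202, 0.2855, 0.209]
tool_rot: [3.136, -0.003, 1.57]
force: [-0.3, 0.2, -0.5]
grip_width: 0.0588
```

```bash
python3 - <<'E'
from h import *
s=bot.observe();print(s['position'],s['tool_rot'],s['clock'],s['force'],s['grip_width'])
c=calibration('wrist');I=grab_frame('wrist');cv2.imwrite('pics/w5.png',I)
m=mask(I,(60,40,400,250),(8,70,90),(25,255,255));P=cont(m);Q=np.array([onz(c,*p,.021,wray) for p in P])
print('cork',*circ(Q),len(P),P.min(0),P.max(0))
from scipy.optimize import least_squares as L
print('cork fixed r',L(lambda p:np.hypot(*(Q-p).T)-.051,Q.mean(0),loss='soft_l1',f_scale=.001).x)
f=mask(I,(60,40,400,250),(0,60,20),(14,255,120));h=cv2.convexHull(cont(f).astype(np.int32))[:,0].astype(float);Q=np.array([onz(c,*p,.013,wray) for p in h]);print('plate',*circ(Q),h.min(0),h.max(0))
E
```

```text
[0.62023161 0.28553874 0.20904223] [ 3.13597638e+00 -3.12233433e-03  1.56982124e+00] 12.3 [-0.34582447  0.24499018 -0.54367347] 0.05875742220268854
cork [0.87274905 0.22469323] 0.08994543426598907 390 [391. 137.] [459. 289.]
cork fixed r [0.86369568 0.23669842]
plate [0.89032855 0.21865458] 0.13400396279911278 [373. 133.] [459. 289.]
```

View pics/w5.png

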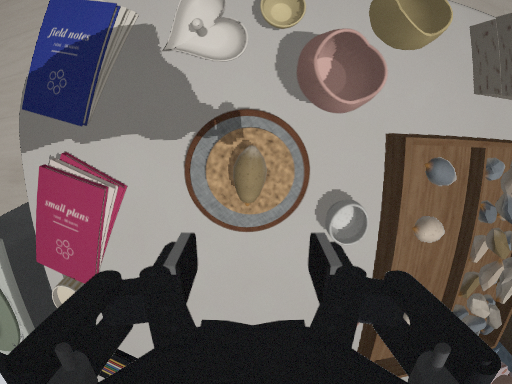

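The bird stands upright at (249,173) on the cork (205–297, 126–214). Refining the cork centre with a tighter mask.

```bash
python3 - <<'E'
from h import *
from scipy.optimize import least_squares as L
c=calibration('wrist');I=cv2.imread('pics/w5.png');B=(178,102,136,134)
def fit(Q,r):return L(lambda p:np.hypot(*(Q-p).T)-r,Q.mean(0),loss='soft_l1',f_scale=.001).x
hsv=cv2.cvtColor(I,cv2.COLOR_BGR2HSV)
for s in(70,90):
    m=mask(I,B,(8,s,50),(28,255,255));h=cv2.convexHull(cont(m).astype(np.int32))[:,0].astype(float)
    Q=np.array([onz(c,*p,.021,wray) for p in h]);print('cork',*circ(Q),fit(Q,.051),h.min(0),h.max(0))
f=mask(I,B,(0,90,20),(10,255,140));h=cv2.convexHull(cont(f).astype(np.int32))[:,0].astype(float)
Q=np.array([onz(c,*p,.012,wray) for p in h]);print('plate',*circ(Q),fit(Q,.075),h.min(0),h.max(0))
for p in((249,140),(249,203),(231,175),(269,175)):print('bird',onz(c,*p,.046,wray))
t=grab_frame('top');ct=calibration('top');cv2.imwrite('pics/top2.png',t)
m=mask(t,(129,176,64,48),(8,70,60),(28,255,255));h=cv2.convexHull(cont(m).astype(np.int32))[:,0].astype(float)
Q=np.array([onz(ct,*p,.021) for p in h]);print('top cork',*circ(Q),fit(Q,.051))
k=mask(t,(255,165,40,35),(0,60,0),(15,255,110));y,x=np.nonzero(k);print('knob',x.mean(),y.mean(),onz(ct,x.mean(),y.mean(),.115))
print(bot.observe()['position'])
E
```

```text
cork [0.61709075 0.2861154 ] 0.05022814100139962 [0.61687829 0.28613255] [206. 128.] [293. 213.]
cork [0.6170402  0.28614419] 0.04983210701417416 [0.61674931 0.28613368] [206. 128.] [293. 213.]
plate [0.63324958 0.29354566] 0.05155394203929841 [0.61092763 0.28274473] [283. 122.] [309. 174.]
bird [0.61678725 0.32460653]
bird [0.61650958 0.2570821 ]
bird [0.59777611 0.28792241]
bird [0.63760286 0.28782684]
top cork [0.61646815 0.2826796 ] 0.050900369108497684 [0.61645023 0.28265616]
knob 274.0144927536232 176.34782608695653 [ 0.61638265 -0.06057385]
[0.61851563 0.28517049 0.20499666]
```

Request:
{"op": "move_arm", "data": {"jaw": [80,80,80,80,80,80,80,60,60], "dp": [[-0.04,0,0],[-0.07,0,0],[-0.07,0,0],[-0.07,0,0],[-0.07,0,0],[-0.07,0,0],[-0.0425,-0.0025,0],[0,0,0],[0,0,0]], "rotation": [[0,0,0],[0,0,0],[0,0,0],[0,0,0],[0,0,0],[0,0,0],[0,0,0],[0,0,0],[0,0,0]]}}

```text
clock: 13.52
position: [0.616, -0.0601, 0.2037]
tool_rot: [-3.14, -0.0, 1.571]
force: [-0.5, 0.5, 0.0]
grip_width: 0.0655
```

```bash
python3 - <<'E'
from h import *
s=bot.observe();print(s['position'],s['tool_rot'],s['clock'],s['force'],s['grip_width'])
c=calibration('wrist');I=grab_frame('wrist');cv2.imwrite('pics/w6.png',I)
def wp(p):
    T=np.linalg.inv(np.array(c['T']));q=T[:3,:3]@np.array(p)+T[:3,3];th=np.arctan2(np.hypot(q[0],q[1]),q[2]);return np.array([252.5,192.6])+297.3*th*q[:2]/np.hypot(*q[:2])
print('pred knob top/bot',wp([.6165,-.061,.121]),wp([.6165,-.061,.096]))
for dx,dy in((.013,0),(-.013,0),(0,.013),(0,-.013)):print(wp([.6165+dx,-.061+dy,.121]))
E
```

```text
[ 0.61602603 -0.06005215  0.20367477] [-3.14023336e+00 -4.38199837e-04  1.57057425e+00] 13.525 [-0.45357161  0.47841596  0.02690365] 0.06546675908005223
pred knob top/bot [252.42140421 200.25396242] [252.46425233 191.70806786]
[268.72407335 200.23811398]
[236.12182334 200.25446781]
[252.40490105 184.44360821]
[252.43752946 215.55328459]
```

View pics/w6.png

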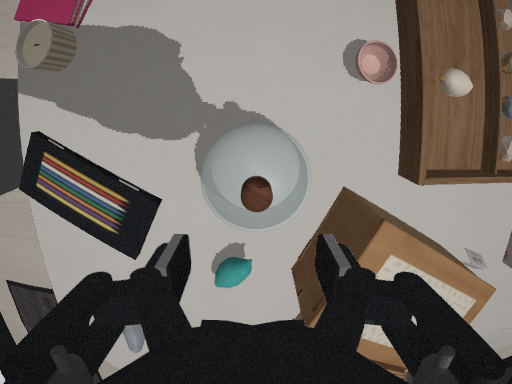

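Knob at (241–272, 176–213), about 3 mm in +x and 1–2 mm in +y from the top estimate. Grasping it.

Request:
{"op": "move_arm", "data": {"jaw": [60,60,60,60,60,60,60], "dp": [[0,0.003,0.04],[0,0,0.04],[0,0,0.03],[0,0,0.015],[0,0,0.009],[0,0,0],[0,0,0]], "rotation": [[0,0,0],[0,0,0],[0,0,0],[0,0,0],[0,0,0],[0,0,0],[0,0,0]]}}

```text
clock: 14.45
position: [0.6191, -0.0609, 0.0981]
tool_rot: [3.141, -0.0, 1.57]
force: [0.7, -0.6, 0.5]
grip_width: 0.0651
```

Request:
{"op": "move_arm", "data": {"jaw": [130,150,160,170,255,255,255], "dp": [[0,0,0],[0,0,0],[0,0,0],[0,0,0],[0,0,0],[0,0,0],[0,0,0]], "rotation": [[0,0,0],[0,0,0],[0,0,0],[0,0,0],[0,0,0],[0,0,0],[0,0,0]], "squeeze": 40}}

```text
clock: 15.32
position: [0.6189, -0.0609, 0.0974]
tool_rot: [3.141, 0.0, 1.57]
force: [1.5, -0.2, 2.6]
grip_width: 0.0249
```

Request:
{"op": "move_arm", "data": {"jaw": [255,255,255,255,255,255,255,255], "dp": [[0,0,-0.005],[0,0,-0.015],[0,0,-0.03],[0,0,-0.04],[0,0,-0.04],[0,0,-0.02],[0,0,0],[0,0,0]], "rotation": [[0,0,0],[0,0,0],[0,0,0],[0,0,0],[0,0,0],[0,0,0],[0,0,0],[0,0,0]]}}

```text
clock: 16.32
position: [0.6182, -0.0607, 0.2162]
tool_rot: [-3.14, -0.0, 1.57]
force: [-0.3, 0.1, -4.0]
grip_width: 0.0243
```

Request:
{"op": "move_arm", "data": {"jaw": [255,255,255,255,255,255,255,255,255,255], "dp": [[0.03,0,0],[0.055,0,0],[0.06,0,0],[0.06,0,0],[0.06,0,0],[0.06,0,0],[0.055,0,0],[0.035,0,0],[0.015,-0.0025,0],[0,0,0]], "rotation": [[0,0,0],[0,0,0],[0,0,0],[0,0,0],[0,0,0],[0,0,0],[0,0,0],[0,0,0],[0,0,0],[0,0,0]]}}

```text
clock: 17.58
position: [0.6166, 0.2829, 0.2164]
tool_rot: [-3.14, 0.001, 1.57]
force: [-0.2, -0.8, -3.6]
grip_width: 0.0245
```

```bash
python3 - <<'E'
from h import *
s=bot.observe();print(s['position'],s['tool_rot'],s['clock'],s['force'],s['moment'],s['grip_width'])
a=grab_frame('scene');b=grab_frame('top');w=grab_frame('wrist');cv2.imwrite('pics/s7.png',a);cv2.imwrite('pics/w7.png',w);cv2.imwrite('pics/t7.png',b)
R=lambda i,x,y,k:cv2.resize(i[y:y+96,x:x+128],None,fx=k,fy=k,interpolation=cv2.INTER_CUBIC)
z=np.vstack([R(a,135,85,3),R(b,97,142,3)]);w2=cv2.resize(w[50:300,130:380],(400,400));w2=cv2.copyMakeBorder(w2,0,176,0,0,0)
cv2.imwrite('pics/c7.png',np.hstack([z,w2]))
print(bot.observe()['position'])
E
```

```text
[0.61656348 0.28290249 0.21638107] [-3.14046082e+00  8.83363600e-04  1.57045916e+00] 17.575 [-0.20348919 -0.78595664 -3.61454324] [-0.08978654  0.01622914 -0.01572184] 0.0244920967593182
[0.61731847 0.28134356 0.21723704]
```

View pics/c7.png

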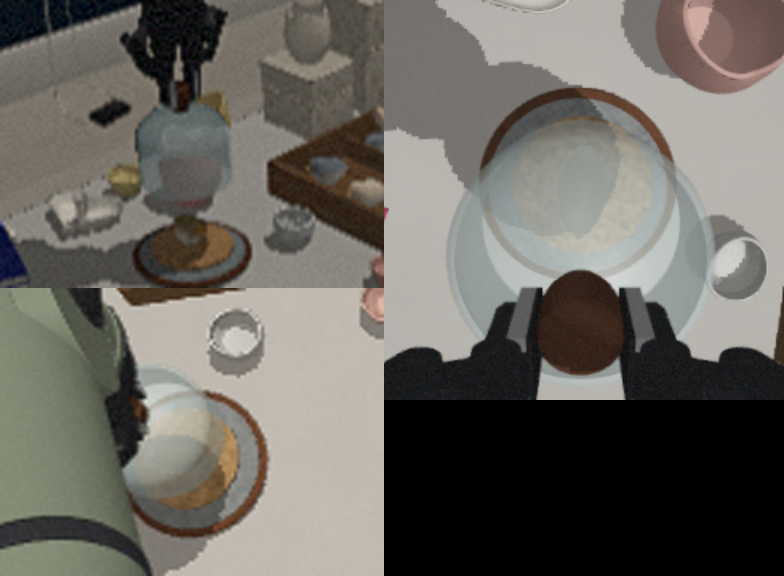

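Dome hangs upright; the bird stands below on the cork. Lowering to about 10 mm above the cork and comparing the rim and cork.

Request:
{"op": "move_arm", "data": {"jaw": [255,255,255,255,255,255,255], "dp": [[0,0,0.02],[0,0,0.03],[0,0,0.03],[0,0,0.02],[0,0,0.008],[0,0,0],[0,0,0]], "rotation": [[0,0,0],[0,0,0],[0,0,0],[0,0,0],[0,0,0],[0,0,0],[0,0,0]]}}

```text
clock: 18.6
position: [0.6174, 0.2832, 0.1317]
tool_rot: [3.141, -0.0, 1.57]
force: [-0.3, 0.8, -3.3]
grip_width: 0.0251
```

```bash
python3 - <<'E'
from h import *
s=bot.observe();print(s['position'],s['tool_rot'],s['clock'],s['force'],s['moment'],s['grip_width'])
w=grab_frame('wrist');c=calibration('wrist');cv2.imwrite('pics/w8.png',w);np.save('cw8',c['T'])
cv2.imwrite('pics/c8.png',cv2.resize(w[70:290,130:380],(750,660))[:600])
E
```

```text
[0.61739388 0.28319764 0.13168724] [ 3.14057108e+00 -4.93635897e-04  1.57002452e+00] 18.6 [-0.26710766  0.84046769 -3.3220023 ] [-0.01330382 -0.01006753 -0.00395429] 0.02511500964498422
```

View pics/c8.png

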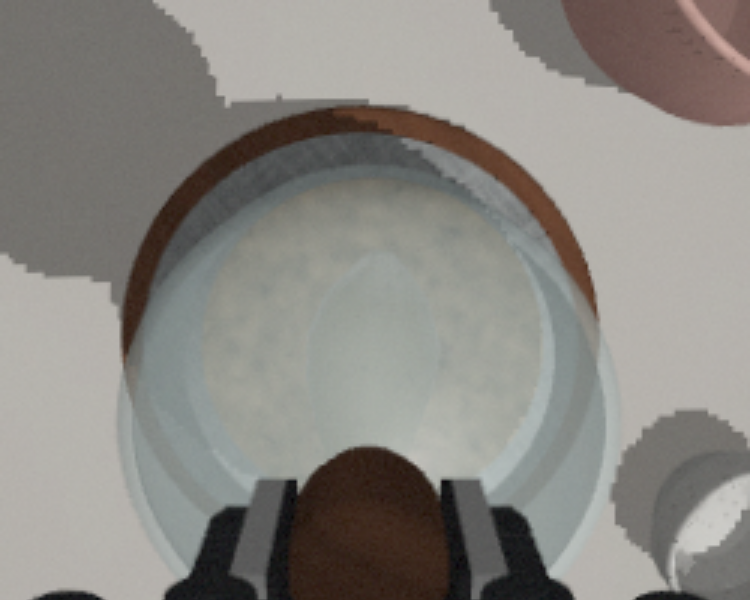

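```bash
python3 - <<'E'
from h import *
c=calibration('wrist');f=lambda x,y,z:np.round(onz(c,130+x/3,70+y/3,z,wray),4)
print('rim far',f(365,168,.0343),'-> centre y',f(365,168,.0343)[1]-.056)
for p in((375,178),(200,330),(548,330)):print('cork',f(*p,.021))
print('knob x',f(290,540,.11),f(447,540,.11), bot.observe()['position'])
E
```

```text
rim far [0.6175 0.3402] -> centre y 0.2842
cork [0.6203 0.3366]
cork [0.5685 0.2924]
cork [0.6718 0.2922]
knob x [0.602  0.2691] [0.6345 0.269 ] [0.61736275 0.283234   0.13168237]
```

Request:
{"op": "move_arm", "data": {"jaw": [255,255,255,255], "dp": [[0.002,0.0013,0.007],[0,0,0.0065],[0,0,0],[0,0,0]], "rotation": [[0,0,0],[0,0,0],[0,0,0],[0,0,0]]}}

```text
clock: 19.15
position: [0.618, 0.2846, 0.1201]
tool_rot: [-3.142, 0.0, 1.57]
force: [-0.1, -0.0, -5.2]
grip_width: 0.0244
```

Request:
{"op": "move_arm", "data": {"jaw": [255,255], "dp": [[0,0,0.0015],[0,0,0]], "rotation": [[0,0,0],[0,0,0]]}}

```text
clock: 19.4
position: [0.618, 0.2847, 0.1189]
tool_rot: [-3.142, 0.0, 1.57]
force: [-0.2, 0.2, -2.6]
grip_width: 0.0246
```

Request:
{"op": "move_arm", "data": {"jaw": [255,255], "dp": [[0,0,0.0015],[0,0,0]], "rotation": [[0,0,0],[0,0,0]]}}

```text
clock: 19.65
position: [0.618, 0.2847, 0.1176]
tool_rot: [-3.141, 0.0, 1.57]
force: [-0.2, 0.3, -3.9]
grip_width: 0.0243
```

```bash
python3 - <<'E'
from h import *
s=bot.observe();print(s['position'],s['tool_rot'],s['clock'],s['force'],s['moment'],s['grip_width'])
E
```

```text
[0.61796513 0.28466263 0.11758661] [-3.14143441e+00  9.05353960e-05  1.57005580e+00] 19.65 [-0.1777859   0.31768675 -3.90400061] [-0.05456372 -0.02170314  0.02558447] 0.024252247352793608
```

Request:
{"op": "move_arm", "data": {"jaw": [255,255], "dp": [[0,0,0.001],[0,0,0]], "rotation": [[0,0,0],[0,0,0]]}}

```text
clock: 19.9
position: [0.618, 0.2847, 0.1168]
tool_rot: [-3.141, 0.0, 1.57]
force: [1.1, 1.4, -3.9]
grip_width: 0.0248
```

Request:
{"op": "move_arm", "data": {"jaw": [255,255], "dp": [[0,0,0.001],[0,0,0]], "rotation": [[0,0,0],[0,0,0]]}}

```text
clock: 20.15
position: [0.618, 0.2847, 0.116]
tool_rot: [-3.141, 0.0, 1.57]
force: [-1.3, -0.2, -4.2]
grip_width: 0.0247
```

```bash
python3 - <<'E'
from h import *
s=bot.observe();print(s['position'],s['tool_rot'],s['clock'],s['force'],s['moment'],s['grip_width'])
E
```

```text
[0.61798654 0.2846971  0.11600208] [-3.14147602e+00  9.69202452e-05  1.57009051e+00] 20.15 [-1.27086993 -0.23886059 -4.1804654 ] [-0.01953556  0.02229845 -0.01352533] 0.024746040688955355
```

Request:
{"op": "move_arm", "data": {"jaw": [255,255], "dp": [[0,0,0.001],[0,0,0]], "rotation": [[0,0,0],[0,0,0]]}}

```text
clock: 20.4
position: [0.618, 0.2846, 0.1152]
tool_rot: [-3.141, 0.0, 1.57]
force: [-0.7, 0.1, -4.1]
grip_width: 0.0246
```

Request:
{"op": "move_arm", "data": {"jaw": [255,255], "dp": [[0,0,0.001],[0,0,0]], "rotation": [[0,0,0],[0,0,0]]}}

```text
clock: 20.65
position: [0.618, 0.2847, 0.1144]
tool_rot: [-3.141, 0.0, 1.57]
force: [-0.2, -0.1, -4.2]
grip_width: 0.0246
```

Request:
{"op": "move_arm", "data": {"jaw": [255,255], "dp": [[0,0,0.001],[0,0,0]], "rotation": [[0,0,0],[0,0,0]]}}

```text
clock: 20.9
position: [0.618, 0.2847, 0.1136]
tool_rot: [-3.141, 0.0, 1.57]
force: [0.4, -0.0, -3.0]
grip_width: 0.0249
```

```bash
python3 - <<'E'
from h import *
s=bot.observe();print(s['position'],s['tool_rot'],s['clock'],s['force'],s['moment'],s['grip_width'])
E
```

```text
[0.61797532 0.28468821 0.1136237 ] [-3.14147206e+00  4.25414999e-05  1.57002991e+00] 20.9 [ 0.39174124 -0.03187534 -2.9819086 ] [ 3.53201223e-02  4.44281626e-02 -2.56314969e-05] 0.02490954833552263
```

Request:
{"op": "move_arm", "data": {"jaw": [255,255], "dp": [[0,0,0.001],[0,0,0]], "rotation": [[0,0,0],[0,0,0]]}}

```text
clock: 21.15
position: [0.618, 0.2847, 0.1128]
tool_rot: [-3.141, 0.0, 1.57]
force: [0.4, -0.5, -3.4]
grip_width: 0.0247
```

Request:
{"op": "move_arm", "data": {"jaw": [255,255], "dp": [[0,0,0.001],[0,0,0]], "rotation": [[0,0,0],[0,0,0]]}}

```text
clock: 21.4
position: [0.618, 0.2847, 0.112]
tool_rot: [-3.141, 0.0, 1.57]
force: [0.6, 0.5, -3.6]
grip_width: 0.0247
```

Request:
{"op": "move_arm", "data": {"jaw": [255,255], "dp": [[0,0,0.001],[0,0,0]], "rotation": [[0,0,0],[0,0,0]]}}

```text
clock: 21.65
position: [0.6181, 0.2847, 0.1114]
tool_rot: [3.141, -0.0, 1.57]
force: [1.0, -0.0, -1.8]
grip_width: 0.0243
```

Request:
{"op": "move_arm", "data": {"jaw": [255,255], "dp": [[0,0,0.0007],[0,0,0]], "rotation": [[0,0,0],[0,0,0]]}}

```text
clock: 21.9
position: [0.6182, 0.2847, 0.1109]
tool_rot: [3.141, -0.0, 1.57]
force: [0.6, -1.2, -0.6]
grip_width: 0.0246
```

```bash
python3 - <<'E'
from h import *
s=bot.observe();print(s['position'],s['tool_rot'],s['clock'],s['force'],s['moment'],s['grip_width'])
E
```

```text
[0.61819878 0.28471158 0.11091189] [ 3.14122014e+00 -1.35085726e-04  1.56999599e+00] 21.9 [ 0.576507   -1.21649482 -0.58997912] [-0.00634108 -0.02396341  0.04137255] 0.02463383912986751
```

Contact came at TCP z ≈ 0.1114, exactly felt height (no cork contact at 0.1184). Releasing.

Request:
{"op": "move_arm", "data": {"jaw": [170,150,120,80,60,60], "dp": [[0,0,0],[0,0,0],[0,0,0],[0,0,0],[0,0,0],[0,0,0]], "rotation": [[0,0,0],[0,0,0],[0,0,0],[0,0,0],[0,0,0],[0,0,0]]}}

```text
clock: 22.65
position: [0.618, 0.2847, 0.1107]
tool_rot: [3.142, 0.0, 1.57]
force: [-0.0, -0.4, 1.0]
grip_width: 0.0656
```

Request:
{"op": "move_arm", "data": {"jaw": [60,60,60,60,60,60,60,60,60,60], "dp": [[0,0,-0.01],[0,0,-0.03],[0,0,-0.05],[0,0,-0.06],[0,0,-0.03],[-0.06,-0.01,0],[-0.07,-0.01,0],[-0.07,-0.01,0],[-0.06,-0.01,0],[0,0,0]], "rotation": [[0,0,0],[0,0,0],[0,0,0],[0,0,0],[0,0,0],[0,0,0],[0,0,0],[0,0,0],[0,0,0],[0,0,0]]}}

```text
clock: 23.9
position: [0.5857, 0.0726, 0.256]
tool_rot: [3.14, 0.001, 1.564]
force: [0.6, 0.1, 0.8]
grip_width: 0.065
```

```bash
python3 - <<'E'
from h import *
s=bot.observe();print(s['position'],s['clock'],s['force'],s['grip_width'])
a=grab_frame('scene');b=grab_frame('top');cv2.imwrite('pics/s9.png',a);cv2.imwrite('pics/t9.png',b)
R=lambda i,x,y,k:cv2.resize(i[y:y+96,x:x+64],None,fx=k,fy=k,interpolation=cv2.INTER_CUBIC)
cv2.imwrite('pics/c9.png',np.hstack([R(a,167,105,6),R(b,129,152,6)]))
c=calibration('top');k=mask(b,(140,165,45,50),(0,60,0),(15,255,110));y,x=np.nonzero(k)
print('expected knob px top',proj(c,[.618,.2847,.135]),'scene',proj(calibration('scene'),[.618,.2847,.135]))
E
```

```text
[0.58566522 0.07256214 0.25596632] 23.9 [0.55706393 0.12329173 0.79965658] 0.0649816383818778
expected knob px top [148.17681072 189.92972846] scene [196.81370168 139.15810266]
```

View pics/c9.png

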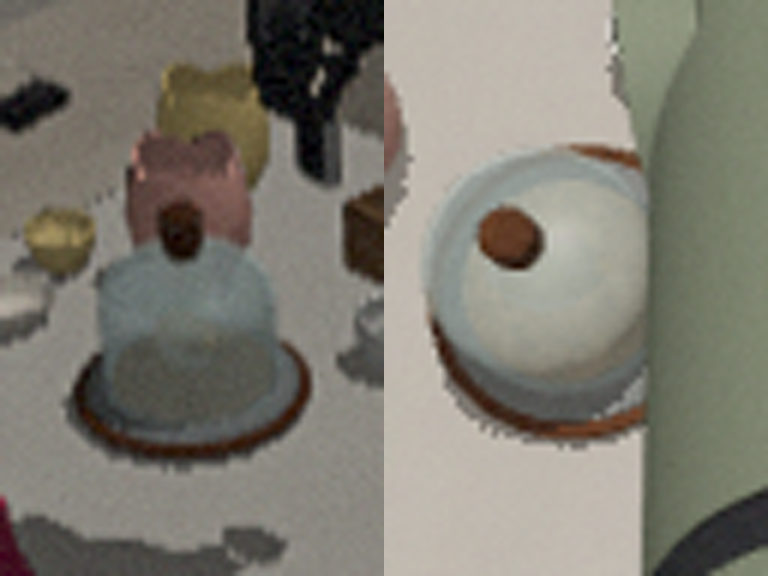

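```bash
python3 - <<'E'
from h import *
a=cv2.imread('pics/s9.png');c=calibration('scene')
k=mask(a,(188,132,20,22),(0,50,0),(20,255,70));y,x=np.nonzero(k);print('knob seen',x.mean(),y.mean(),k.sum())
for z in(.1225,.1295):print(z,proj(c,[.618,.2847,z]))
print(bot.observe()['force']);print(workorder.job_done())
E
```

```text
knob seen 196.5090909090909 142.83636363636364 55
0.1225 [197.06440355 142.1943045 ]
0.1295 [196.92434445 140.49807582]
[0.26197201 0.47047095 0.04775007]
the job is handed in; nothing more can be done
None
```

The brown-backed bird is standing upright on the cork, within about 2 mm of its middle, and the glass dome is down round the cork on the felt. I handed the job in at about 24 s of robot time.

- **Seating:** the dome went down in steps of about 1 mm. It passed cork-top height with no contact and first touched at felt height, which matches a seated rim. No force above about 6 N was read at any point.
- **Final view:** the dome looks level on the felt. The knob showed at pixel row 142.8, against 142.2 expected if seated and 140.5 if resting on the cork. The gripper was clear and touching nothing.
- **Disagreement:** the wrist and top cameras differed by 2–3 mm on where the cork's centre lies. I used a compromise position, and the lack of any cork contact on the way down supported it.
- **Not confirmed:** the bird was seen upright on the cork until the dome was about 10 mm above it. It is hard to make out through the glass in the last picture, so its being untouched rests on no odd forces being felt while lowering. I also did not compare the other goods' positions before and after; the arm was kept clear of them.

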